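Hold a square post against the sprung copper bar for tack welding

TASK

Pull the square steel tube with the red top end up out of the wooden stock block and stand it upright on the jig's grey job plate, centred on the yellow line, one side flat against the copper bar. Be the welder's third hand: press it squarely against the bar with a steady 12 N or so, which drives the sprung bar in about 10 mm, half its travel (never to its end stop), and finish while still gripping it, standing and pressed like that. Leave the other two lengths in the block and do not push the red disc about.

Things in the scene. Friction and masses are not known exactly. Their poses are not given: they have to be found in the camera images.
- post: square tube: bare steel, 40 x 40 mm, 150 mm long, red band 14 mm wide at its top, rigid, about 0.35 kg (varies 30 %). Origin at the centre of its lower end, z along it towards the red end, x and y square to its sides. Starts upright in one of the block's holes, sides parallel to the block's, lower end 20, top 170 mm above the bench. If its foot drags on the plate it tilts in the grip
- block: the wooden stock block, fixed: 80 mm (its x) by 290 mm (its y) by 75 mm high, with three square holes 44 mm wide and 55 mm deep in its top, at y = -90, 0 and +90 mm. Origin at the centre of its underside. The tube, the brass tube and the black angle stand in the holes in any order
- jig: welding jig, fixed: steel plate 240 (x) by 200 (y) by 12 mm, on it a grey job plate (x -70 to +60, y -60 to +60 mm), its top 20 mm above the bench, yellow line along x at y = 0. Origin at the centre of the underside; +x is the pressing direction, towards the copper bar and the blue bracket behind it (front face at x = 92 mm, 130 mm wide, top at 130 mm)
- bar: copper bar 20 mm thick, 110 wide, upright across the jig, underside 23, top 150 mm above the bench, yellow mark on its top. Origin: 86 mm below its top, centre of the front face that the tube is pressed on; axes as the jig's. Slides only along jig +x against 1.2 N/mm springs, no preload: origin at jig x = 20 mm unloaded, 30 mm when 10 mm in (12 N), end stop at 40 mm
- round_bar: round brass tube, 38 mm diameter, 100 mm long, upright in the block, top 120 mm above the bench; origin at its lower end. Leave in the block
- angle: black L-section length, 40 x 40 mm, 110 mm long, upright in the block, top 130 mm above the bench; origin at its lower end. Leave in the block
- disc: red grinding disc, 100 mm diameter, 6 mm thick, flat on the bench; origin under its centre; a bystander
There are look-alikes about, which are no part of the job. Of the things that look like the round_bar, the smallest one is meant.

How it is judged:
By the outcome, as a careful person would: the job done as asked, in the order asked, and still so for the second after the job is handed in, while the arm keeps its last pose, push and grip.
It also fails if it takes over 45 s, if anything falls off the work surface, if the arm or the gripper's body presses on something with over 40 N, if the wrist force passes 120 N, or if a joint passes its speed limit or range.

ROBOT

A 7-joint arm with a two-finger parallel gripper is mounted at the origin on the work surface. World frame = base frame: x ahead of the robot, y to its left, z up, the work surface at z = 0. Lengths are in m, angles in rad, forces in N, time in s.
With the tool pointing down it reaches from about 0.4 to 0.85 m from the base axis. Payload 4.5 kg.
Tool frame: the origin (TCP) lies between the finger pads; the fingertips stand r.finger_overhang ahead of it and the grasp point (between the pads) lies 8 mm behind it (r.finger_overhang is the distance from the TCP to the fingertips, in m); z points along the fingers, x is the direction in which the jaws open and shut, and the axes are right-handed (so a half turn about z gives the same grasp; the last joint's range is limited). The gripper opens to 88 mm and grips with 3 to 60 N. Pads are 18 mm wide; open, the fingers measure 123 mm over their backs; the gripper's body (75 mm by 187 mm) begins 45 mm behind the grasp point.
Start: joints at [1.184, 0.689, -0.195, 1.565, 0.157, 0.902, -0.215], TCP at [0.255, -0.57, 0.25] pointing down, gripper open.
Joint ranges: [-3.01, 3.01], [-0.46, 2.08], [-1.47, 1.51], [0.13, 2.56], [-1, 4.14], [0.04, 2.09], [-2.66, 2.66]. Speed limits (rad/s): [2.57, 2.57, 3.14, 3.14, 3.14, 3.14, 3.14].

INTERFACE

Orientations are given as a unit quaternion [x, y, z, w].
In Python, from plant import r gives the robot as it stands.
- The arm moves only by the tool move_arm, never from a script. Its argument "targets" is a list that holds one entry, the list of rows, each a list of 7 numbers: the turn, a rotation vector about the world's x, y, z in rad, then the shift along the world's x, y, z in m, then the opening, from 0 (shut) to 1 (fully open). A call has 1 to 5 rows; each row shifts and turns the pose as measured when the row begins; what a row does not reach is not made up. A row lasts 1/10 s, in which the tool goes at most 50 mm and 8.59 degrees, less where a joint would pass 70% of its speed; a pose out of reach is approached as far as the arm can. A call with a gripper value outside its range is refused whole. The fingers move at their own pace and stop on an object; "force" is the grip in N (left out, the last holds). Time passes only in rows, so rows that do not move let the fingers close. It gives the time, the measured TCP pose, the force and the opening at its end, in the units of the state.
- r.get_state(): the state, without advancing time (a new reading comes with each control period).
- r.snapshot(name): name is "side" or "top"; returns a dict with "frame" (480x640x3 uint8, red, green, blue), "K" (3x3 intrinsics, pixels), "T" (4x4, takes a point from camera to world coordinates). Camera axes: x right, y up, looking along -z (the intrinsics and any distortion apply to the point x, -y, -z); pixel columns grow to the right and rows downward; lengths in m; the calibration is good to about 2 mm. A picture is of the moment at which its call begins. There is no depth.
- r.finish_job(): hands the job in, once; it reports no verdict.
Trained networks look in a picture, given as the dict that the camera call returned (one of the last four; its "shot" number tells which), for a name from the list of things; names that differ only in an ending like _2 or _b are one class to them, and where a whole thing is asked for, a point or a joint stands for the part that bears it (a point fixed in the world has none). Each returns a list of dicts, best first, with "score" (0 to 1); they miss things now and then, are a little off and sometimes report something else, mostly with a low value. They report only what shows in the picture. A call takes as long as a camera call. They do not tell look-alikes from the thing itself.
- r.find_in(picture, query): "centre" ([row, column] in pixels, amid what is visible of it).
The state is a dict: "clock": time; "q": joint angles; "qd": joint speeds; "joint_torque": joint torques, N m; "tool_pos": TCP position; "eef_rot": TCP orientation; "contact_force": force on the tool from outside, world axes, zero at the start; "moment": the same for the moment, N m; "opening": opening from 0.0 (shut) to 1.0 (fully open).
Only numpy, scipy, OpenCV 4.12 (cv2) and the standard library are available. Lean on these libraries where they do the work, as an engineer would, in place of code of your own. Each camera call takes 0.05 s, during which the arm holds its last target. There are 200 camera calls.

## Working session

There is one attempt and no reset: what is moved stays moved. The work goes in short steps, Python scripts to look and compute and a tool call to move; the robot and the scene stay as the last step left them, time stands still between calls to the robot, and variables do not carry over. Pictures are saved under pics/ and viewed, about 8 in all and at most 12, crops included, and the job is handed in when it is done.

Besides the shell and the picture viewer there is one more tool, called after "Call:" in YAML: its name, and indented under it one key for each argument. move_arm: Moves the arm, as the interface text tells. Its arguments: {"type":"object","properties":{"targets":{"type":"array","items":{"type":"array","items":{"type":"array","items":{"type":"number"}}}},"force":{"type":"number"}},"required":["targets"]}

```bash
mkdir -p pics; ls; python3 - <<'E'
from plant import r
import cv2,numpy as np
s=r.get_state();print({k:np.round(v,3) for k,v in s.items()},r.finger_overhang)
for n in("side","top"):
    p=r.snapshot(n);cv2.imwrite(f"pics/{n}0.png",p["frame"][:,:,::-1])
    print(n,p.keys(),np.round(p["K"],1).tolist(),np.round(p["T"],3).tolist())
    for q in("post","block","jig","bar","round_bar","angle","disc"):
        print(q,[(np.round(d["centre"]).tolist(),round(d["score"],2)) for d in r.find_in(p,q)])
E
```

```text
pics
{'clock': np.float64(0.0), 'q': array([ 1.184,  0.69 , -0.195,  1.566,  0.157,  0.903, -0.215]), 'qd': array([-0.001, -0.   ,  0.   ,  0.002,  0.   , -0.001, -0.001]), 'joint_torque': array([ 0.0000e+00, -5.2757e+01, -1.2670e+00, -1.5343e+01, -5.3000e-02,
        7.0000e-03,  0.0000e+00]), 'tool_pos': array([ 0.255, -0.57 ,  0.249]), 'eef_rot': array([ 0.839, -0.544, -0.001, -0.   ]), 'contact_force': array([-0.019, -0.102,  0.966]), 'moment': array([ 0.001, -0.009, -0.011]), 'opening': np.float64(1.0)} 0.011
side dict_keys(['frame', 'K', 'T', 'shot']) [[457.3, 0.0, 320.4], [0.0, 457.3, 242.0], [0.0, 0.0, 1.0]] [[0.822, 0.327, -0.466, 0.217], [-0.569, 0.454, -0.685, -0.51], [-0.012, 0.829, 0.559, 0.468], [0.0, 0.0, 0.0, 1.0]]
post [([333.0, 430.0], 0.73)]
block [([384.0, 397.0], 0.86)]
jig [([193.0, 224.0], 0.92), ([164.0, 228.0], 0.63)]
bar [([165.0, 225.0], 0.74)]
round_bar [([354.0, 279.0], 0.82), ([248.0, 271.0], 0.65), ([253.0, 369.0], 0.63)]
angle [([293.0, 396.0], 0.57)]
disc [([242.0, 401.0], 0.94)]
top dict_keys(['frame', 'K', 'T', 'shot']) [[435.9, 0.0, 318.1], [0.0, 435.9, 241.9], [0.0, 0.0, 1.0]] [[0.005, 0.987, -0.161, 0.391], [-1.0, 0.005, -0.002, -0.017], [-0.001, 0.161, 0.987, 0.888], [0.0, 0.0, 0.0, 1.0]]
post [([252.0, 474.0], 0.6)]
block [([240.0, 406.0], 0.73)]
jig [([240.0, 178.0], 0.83)]
bar [([230.0, 152.0], 0.97)]
round_bar [([318.0, 410.0], 0.94), ([222.0, 375.0], 0.86), ([267.0, 307.0], 0.76)]
angle [([233.0, 419.0], 0.77)]
disc [([159.0, 323.0], 0.83)]
```

View pics/top0.png

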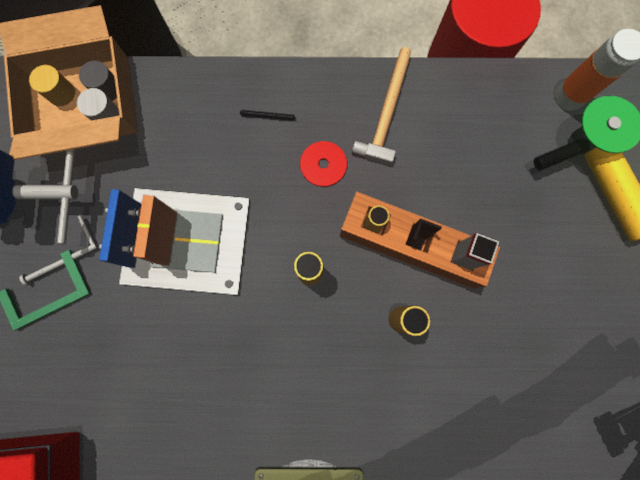

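View pics/side0.png

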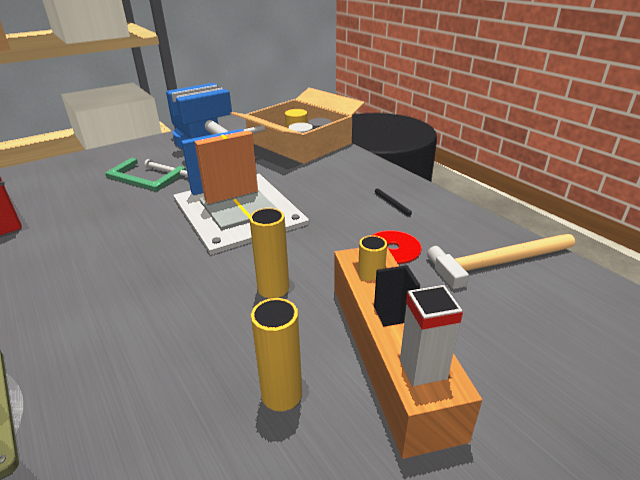

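Top view: the jig is at about (185,240) with +x to image left. The block runs from (365,195) to (490,285), with the post's top at (484,249), the angle at (423,235) and the short brass tube at (378,217). Two tall look-alike brass tubes stand on the bench at (308,266) and (415,320). I'll zoom in for the corners.

```bash
python3 - <<'E'
import cv2
a=cv2.imread("pics/top0.png")
for n,(c,w) in dict(jig=(95,180),block=(340,185)).items():
    i=cv2.resize(a[w:w+120,c:c+160],None,fx=5,fy=5,interpolation=cv2.INTER_CUBIC)
    for k in range(0,160,20): cv2.putText(i,str(c+k),(k*5,10),0,.4,(0,255,255),1);cv2.line(i,(k*5,0),(k*5,600),(0,255,255),1) if 0 else None
    for k in range(0,120,20): cv2.putText(i,str(w+k),(0,k*5+4),0,.4,(0,255,255),1)
    cv2.imwrite(f"pics/z_{n}.png",i)
E
```

```text
(no output)
```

View pics/z_jig.png

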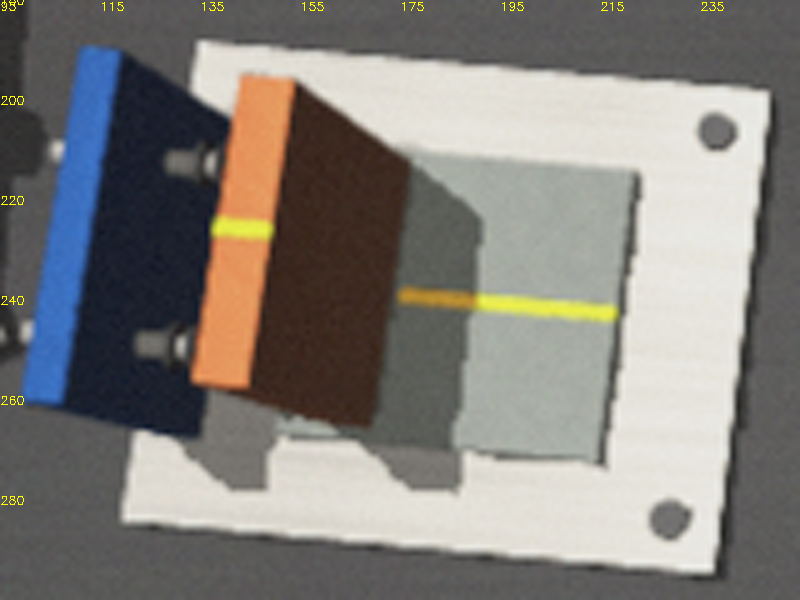

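View pics/z_block.png

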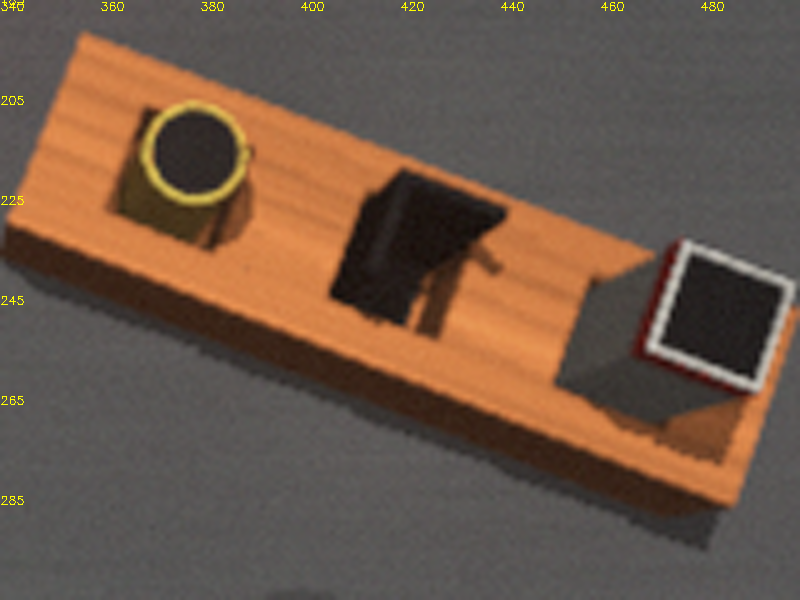

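Crops read: plate corners, job-plate edge, yellow line, bar top edges, block corners and the post's rim corners are all clear. Now fitting poses.

```bash
cat > h.py <<'E'
import numpy as np
from scipy.optimize import least_squares
TOP=dict(K=np.array([[435.9,0,318.1],[0,435.9,241.9],[0,0,1]]))
def proj(p,P):
    c=(np.asarray(P,float)-p["T"][:3,3])@p["T"][:3,:3]; c=c*[1,-1,-1]
    u=c@np.asarray(p["K"]).T; return u[:,:2]/u[:,2:]
def ray(p,uv,z):
    uv=np.atleast_2d(uv); d=np.c_[uv,np.ones(len(uv))]@np.linalg.inv(p["K"]).T*[1,-1,-1]@p["T"][:3,:3].T
    o=p["T"][:3,3]; return o+d*((z-o[2])/d[:,2])[:,None]
def fit(p,loc,uv,x0):
    loc=np.array(loc,float);uv=np.array(uv,float)
    def W(v):
        c,s=np.cos(v[2]),np.sin(v[2]); return np.c_[v[0]+c*loc[:,0]-s*loc[:,1],v[1]+s*loc[:,0]+c*loc[:,1],loc[:,2]]
    f=least_squares(lambda v:(proj(p,W(v))-uv).ravel(),x0); return f.x,f.fun.reshape(-1,2),W(f.x)
E
python3 - <<'E'
from plant import r; from h import *
import cv2
np.set_printoptions(precision=4,suppress=True)
p=r.snapshot("top"); s=r.snapshot("side")
z=lambda o,L:[(o[0]+(a+.5)/5-.5,o[1]+(b+.5)/5-.5) for a,b in L]
J,B=(95,180),(340,185)
def show(n,f): print(n,f[0],"deg",np.degrees(f[0][2]));print(f[1].round(1).tolist())
pl=[(-.12,-.1,.012),(-.12,.1,.012),(.12,.1,.012),(.12,-.1,.012)];jp=[(-.07,-.06,.02),(-.07,.06,.02),(-.07,0,.02)]
br=[(.02,-.055,.15),(.02,.055,.15),(.04,-.055,.15),(.04,.055,.15)]
uv=z(J,[(770,92),(716,576),(121,522),(198,41),(638,172),(604,463),(617,313),(297,79),(250,388),(241,73),(192,383)])
fj=fit(p,pl+jp+br,uv,[.4,.3,1.57]);show("jig",fj)
fb=fit(p,[(.04,.145,.075),(-.04,.145,.075),(-.04,-.145,.075)],z(B,[(82,33),(8,220),(735,507)]),[.4,-.2,-.4]);show("block",fb)
h=.02;fp=fit(p,[(h,h,.17),(h,-h,.17),(-h,-h,.17),(-h,h,.17)],z(B,[(680,239),(797,285),(757,393),(642,347)]),[.4,-.3,-.4]);show("post",fp)
c=fb[0];d=np.array([-np.sin(c[2]),np.cos(c[2])]);print("holes",c[:2]-.09*d,c[:2],c[:2]+.09*d)
print("tall tubes top z?",ray(p,[(308.5,266),(415,320.5)],.15))
print("short",ray(p,z(B,[(195,153)]),.12), "disc",ray(p,[(323.5,163.5)],.006))
print("side pred post top", proj(s,fp[2]), "bar top", proj(s,fj[2][7:]))
i=s["frame"][:,:,::-1].copy()
for q in np.r_[fp[2],fj[2],fb[2]]: cv2.circle(i,tuple(int(t) for t in proj(s,[q])[0].round()),2,(255,0,255),-1)
cv2.imwrite("pics/side_chk.png",i[120:400,150:520].repeat(2,0).repeat(2,1))
E
```

```text
jig [0.5366 0.2556 1.4883] deg 85.27582200887923
[[0.5, -0.3], [-0.0, -0.2], [0.1, 0.0], [0.2, 0.1], [-0.3, -0.4], [-0.9, -0.1], [0.3, 0.3], [0.1, -0.2], [-0.0, 0.3], [-0.0, 0.0], [-0.0, 0.3]]
block [ 0.5334 -0.2088 -0.3761] deg -21.548232954829388
[[0.2, -0.2], [-0.1, 0.3], [-0.1, -0.1]]
post [ 0.5002 -0.2911 -0.3886] deg -22.262859945437754
[[0.4, -0.1], [-0.3, -0.3], [-0.1, 0.2], [0.0, 0.2]]
holes [ 0.5003 -0.2925] [ 0.5334 -0.2088] [ 0.5664 -0.1251]
tall tubes top z? [[ 0.4703  0.0003  0.15  ]
 [ 0.3801 -0.178   0.15  ]]
short [[ 0.5661 -0.1246  0.12  ]] disc [[ 0.7032 -0.0261  0.006 ]]
side pred post top [[444.2145 282.867 ]
 [462.4906 308.7537]
 [423.1116 315.3941]
 [407.3331 288.6541]] bar top [[252.4311 132.0112]
 [197.1427 143.3554]
 [248.4525 128.912 ]
 [193.886  139.903 ]]
```

View pics/side_chk.png

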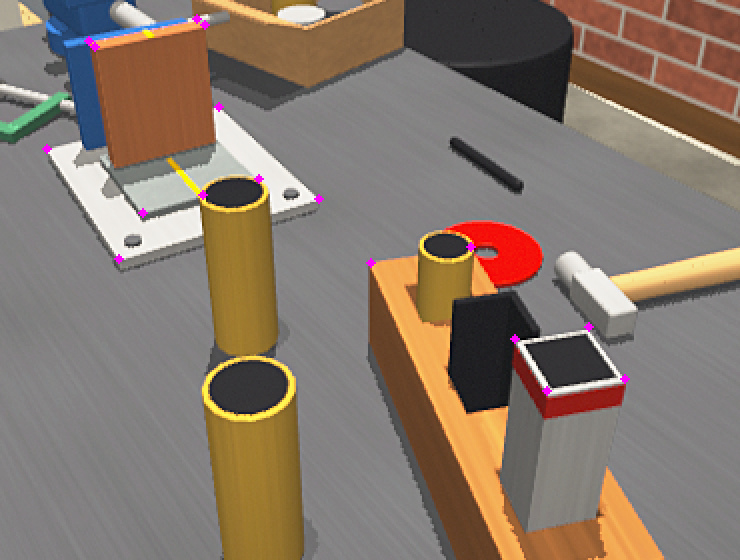

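The side view confirms the fit: projected corners fall within 1–2 px. The post is at (0.500,-0.2915), with its jaw direction at -21.8° (across the block). The jig pose is (0.5366,0.2556) at 85.28°. Moving above the post and turning +44°.

Call:
move_arm:
  targets:
    - [[0,0,0.1,0.031,0.035,0,1],[0,0,0.1,0.031,0.035,0,1],[0,0,0.1,0.031,0.035,0,1],[0,0,0.1,0.031,0.035,0,1],[0,0,0.1,0.031,0.035,0,1]]

```text
clock: 1.4
tool_pos: [0.4066, -0.3977, 0.2498]
eef_rot: [0.948, -0.319, 0.001, 0.004]
contact_force: [0.5, -0.0, 0.4]
opening: 1.001
```

Call:
move_arm:
  targets:
    - [[0,0,0.1,0.031,0.035,0,1],[0,0,0.1,0.031,0.035,0,1],[0,0,0.07,0.025,0.03,0,1],[0,0,0,0,0,0,1]]

```text
clock: 1.8
tool_pos: [0.5025, -0.2857, 0.2512]
eef_rot: [0.984, -0.177, 0.005, 0.002]
contact_force: [-0.0, 0.9, -0.2]
opening: 0.997
```

```bash
cat > d.py <<'E'
import sys,numpy as np
from plant import r
from scipy.spatial.transform import Rotation as R
x,y,z,yaw=map(float,sys.argv[1:5]); s=r.get_state()
G=R.from_euler("z",yaw,degrees=True)*R.from_quat([1,0,0,0])
C=R.from_quat(s["eef_rot"])
print("turn",(G*C.inv()).as_rotvec().round(4),"shift",(np.array([x,y,z])-s["tool_pos"]).round(4),"F",np.round(s["contact_force"],1),"M",np.round(s["moment"],2),"open",round(float(s["opening"]),3),"t",s["clock"],"pos",np.round(s["tool_pos"],4))
E
python3 d.py .5002 -.2915 .127 -21.8;python3 d.py .5002 -.2915 .127 -21.8
```

```text
turn [ 0.005   0.0086 -0.0254] shift [-0.0023 -0.0058 -0.1242] F [-0.   0.9 -0.2] M [ 0.04 -0.02  0.04] open 0.997 t 1.8 pos [ 0.5025 -0.2857  0.2512]
turn [ 0.005   0.0086 -0.0254] shift [-0.0023 -0.0058 -0.1242] F [-0.   0.9 -0.2] M [ 0.04 -0.02  0.04] open 0.997 t 1.8 pos [ 0.5025 -0.2857  0.2512]
```

Call:
move_arm:
  targets:
    - [[0.005,0.0085,-0.025,-0.0025,-0.006,-0.02,1],[0,0,0,0,0,-0.03,1],[0,0,0,0,0,-0.02,1],[0,0,0,0,0,0,1]]

```text
clock: 2.2
tool_pos: [0.5013, -0.292, 0.1805]
eef_rot: [0.982, -0.189, 0.002, 0.001]
contact_force: [-0.9, -0.5, -0.4]
opening: 0.998
```

```bash
python3 d.py .5002 -.2915 .127 -21.8
```

```text
turn [ 0.0024  0.0032 -0.0006] shift [-0.0011  0.0005 -0.0535] F [-0.9 -0.5 -0.4] M [ 0.02  0.   -0.02] open 0.998 t 2.2 pos [ 0.5013 -0.292   0.1805]
```

Well aligned. I'll descend and close gently.

Call:
move_arm:
  targets:
    - [[0.0025,0.003,0,-0.001,0,-0.027,1],[0,0,0,0,0,-0.026,1],[0,0,0,0,0,0,1]]

```text
clock: 2.5
tool_pos: [0.5011, -0.2947, 0.1289]
eef_rot: [0.982, -0.19, 0.002, 0.001]
contact_force: [-0.1, -0.1, 0.2]
opening: 0.999
```

Call:
move_arm:
  targets:
    - [[0,0,0,0,0,0,0.6],[0,0,0,0,0,0,0.5],[0,0,0,0,0,0,0.3],[0,0,0,0,0,0,0.3],[0,0,0,0,0,0,0.3]]
  force: 15

```text
clock: 3.0
tool_pos: [0.5037, -0.297, 0.1349]
eef_rot: [0.981, -0.191, 0.006, 0.003]
contact_force: [-0.3, 0.9, -0.2]
opening: 0.571
```

```bash
python3 d.py .5002 -.2915 .127 -21.8
```

```text
turn [0.0073 0.0111 0.0048] shift [-0.0035  0.0055 -0.0079] F [-0.3  0.9 -0.2] M [-0.05 -0.06  0.05] open 0.571 t 3.0 pos [ 0.5037 -0.297   0.1349]
```

Idle rows drift (each is relative to the measured pose), so I'll correct that while closing.

Call:
move_arm:
  targets:
    - [[0.007,0.011,0.005,-0.0035,0.0055,-0.008,0.56],[0.001,0.002,0,-0.001,0.001,-0.001,0.4],[0.001,0.002,0,-0.001,0.001,-0.001,0.3]]

```text
clock: 3.3
tool_pos: [0.4998, -0.2899, 0.1257]
eef_rot: [0.982, -0.189, -0.0, -0.0]
contact_force: [0.1, -4.4, 12.7]
opening: 0.454
```

```bash
python3 d.py .5002 -.2915 .127 -21.8
```

```text
turn [-0.0002 -0.0002 -0.0006] shift [ 0.0004 -0.0016  0.0013] F [ 0.1 -4.4 12.7] M [-0.94 -0.32 -0.  ] open 0.454 t 3.3 pos [ 0.4998 -0.2899  0.1257]
```

Gripped at 40 mm. Firm up and lift straight.

Call:
move_arm:
  targets:
    - [[0,0,0,0,-0.001,0.002,0.3],[0,0,0,0,0,0.004,0.3],[0,0,0,0,0,0.01,0.3]]
  force: 45

```text
clock: 3.6
tool_pos: [0.4994, -0.2903, 0.14]
eef_rot: [0.982, -0.188, -0.001, -0.001]
contact_force: [2.0, -1.6, -4.7]
opening: 0.452
```

```bash
python3 d.py .5002 -.2915 .317 -21.8
```

```text
turn [-0.0019 -0.0022 -0.0015] shift [ 0.0008 -0.0012  0.177 ] F [ 2.  -1.6 -4.7] M [-0.28 -0.7  -0.02] open 0.452 t 3.6 pos [ 0.4994 -0.2903  0.14  ]
```

Call:
move_arm:
  targets:
    - [[-0.001,-0.002,0,0.001,-0.001,0.02,0.3],[0,0,0,0,0,0.025,0.3],[0,0,0,0,0,0.04,0.3],[0,0,0,0,0,0.045,0.3],[0,0,0,0,0,0.045,0.3]]

```text
clock: 4.1
tool_pos: [0.4929, -0.2879, 0.3158]
eef_rot: [0.982, -0.188, -0.01, -0.004]
contact_force: [1.1, -0.8, -3.4]
opening: 0.445
```

```bash
python3 d.py .534 .216 .317 -4.7
```

```text
turn [-0.0079 -0.0207  0.2955] shift [0.0411 0.5039 0.0012] F [ 1.1 -0.8 -3.4] M [-0.16 -0.21  0.01] open 0.445 t 4.1 pos [ 0.4929 -0.2879  0.3158]
```

Call:
move_arm:
  targets:
    - [[-0.008,-0.02,0.02,0.005,0.03,0,0.3],[0,0,0.03,0.004,0.045,0,0.3],[0,0,0.03,0.004,0.045,0,0.3],[0,0,0.03,0.004,0.045,0,0.3],[0,0,0.03,0.004,0.045,0,0.3]]

```text
clock: 4.6
tool_pos: [0.5092, -0.0815, 0.324]
eef_rot: [0.992, -0.125, 0.003, 0.003]
contact_force: [1.4, -0.2, -4.2]
opening: 0.452
```

```bash
python3 d.py .5333 .2157 .317 -4.7
```

```text
turn [0.0071 0.005  0.1694] shift [ 0.0241  0.2972 -0.007 ] F [ 1.4 -0.2 -4.2] M [-0.   -0.19 -0.05] open 0.452 t 4.6 pos [ 0.5092 -0.0815  0.324 ]
```

Call:
move_arm:
  targets:
    - [[0.007,0.005,0.025,0.004,0.045,-0.003,0.3],[0,0,0.025,0.004,0.045,0,0.3],[0,0,0.025,0.004,0.045,0,0.3],[0,0,0.025,0.004,0.045,0,0.3],[0,0,0.025,0.004,0.045,0,0.3]]

```text
clock: 5.1
tool_pos: [0.521, 0.1501, 0.3214]
eef_rot: [0.998, -0.061, -0.006, 0.004]
contact_force: [0.7, 0.0, -4.2]
opening: 0.449
```

```bash
python3 d.py .5333 .2157 .317 -4.7
```

```text
turn [ 0.0074 -0.0132  0.0393] shift [ 0.0123  0.0656 -0.0044] F [ 0.7  0.  -4.2] M [-0.06 -0.19 -0.04] open 0.449 t 5.1 pos [0.521  0.1501 0.3214]
```

Call:
move_arm:
  targets:
    - [[0.007,-0.013,0.03,0.01,0.04,-0.03,0.3],[0,0,0.008,0.002,0.02,-0.04,0.3],[0,0,0,0,0,-0.04,0.3],[0,0,0,0,0,0,0.3]]

```text
clock: 5.5
tool_pos: [0.5275, 0.2206, 0.2116]
eef_rot: [0.999, -0.034, -0.001, -0.002]
contact_force: [-0.3, -1.4, -4.1]
opening: 0.447
```

```bash
python3 d.py .5333 .2157 .17 -4.7; python3 - <<'E'
from plant import r
import cv2
a=r.snapshot("top")["frame"];b=r.snapshot("side")["frame"]
import numpy as np
A=cv2.resize(a[170:320,90:290],(800,600));B=cv2.resize(b[60:260,150:350],(600,600))
cv2.imwrite("pics/c1.png",np.hstack([cv2.resize(A,(420,315)),cv2.resize(B,(315,315))])[:,:,::-1])
E
```

```text
turn [-0.0044 -0.0028 -0.0144] shift [ 0.0058 -0.0049 -0.0416] F [-0.3 -1.4 -4.1] M [-0.26  0.05  0.01] open 0.447 t 5.5 pos [0.5275 0.2206 0.2116]
```

View pics/c1.png

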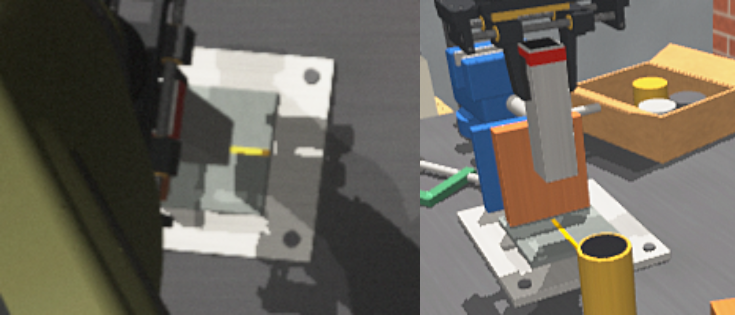

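Side picture: the tube is held with its red end up, in front of the copper bar. Bottom right of the crop shows a tall brass tube, clear of it. Lowering.

Call:
move_arm:
  targets:
    - [[-0.0045,-0.003,-0.0145,0.006,-0.005,-0.02,0.3],[0,0,0,0,0,-0.03,0.3],[0,0,0,0,0,-0.02,0.3]]

```text
clock: 5.9
tool_pos: [0.5441, 0.2177, 0.1559]
eef_rot: [0.999, -0.045, 0.013, -0.007]
contact_force: [-1.3, -0.5, -4.8]
opening: 0.451
```

```bash
python3 d.py .5333 .2157 .132 -4.7
```

```text
turn [-0.0123  0.0274  0.008 ] shift [-0.0108 -0.002  -0.0239] F [-1.3 -0.5 -4.8] M [-0.1   0.01  0.03] open 0.451 t 5.9 pos [0.5441 0.2177 0.1559]
```

Call:
move_arm:
  targets:
    - [[-0.012,0.027,0.008,-0.0105,-0.002,-0.008,0.3],[0,0,0,0,0,-0.006,0.3]]

```text
clock: 6.1
tool_pos: [0.5348, 0.214, 0.1445]
eef_rot: [0.999, -0.043, 0.001, 0.0]
contact_force: [-1.0, -0.1, -3.7]
opening: 0.452
```

```bash
python3 d.py .5333 .2157 .132 -4.7
```

```text
turn [0.0008 0.0019 0.0031] shift [-0.0015  0.0017 -0.0125] F [-1.  -0.1 -3.7] M [ 0.07 -0.11 -0.01] open 0.452 t 6.1 pos [0.5348 0.214  0.1445]
```

Call:
move_arm:
  targets:
    - [[0.001,0.002,0.003,-0.0015,0.0015,-0.006,0.3],[0,0,0,0,0,-0.003,0.3]]

```text
clock: 6.3
tool_pos: [0.535, 0.2157, 0.1377]
eef_rot: [0.999, -0.042, 0.002, -0.001]
contact_force: [0.1, -0.1, -4.4]
opening: 0.448
```

```bash
python3 d.py .5333 .2157 .132 -4.7;python3 - <<'E'
from plant import r
import cv2
from h import *
from scipy.spatial.transform import Rotation as R
s=r.snapshot("side");st=r.get_state()
print(st["tool_pos"].round(4),st["clock"])
i=cv2.resize(s["frame"][80:240,170:310,::-1],None,fx=5,fy=5,interpolation=cv2.INTER_CUBIC)[:,:]
C=R.from_quat(st["eef_rot"]).as_matrix()
# box rigid in tool frame: tool z down; bottom .106 ahead of TCP
P=[st["tool_pos"]+C@np.array([a,b,c]) for c in (.106,.106-.15) for a,b in ((.02,.02),(.02,-.02),(-.02,-.02),(-.02,.02))]
for q in proj(s,P): cv2.circle(i,tuple(int(round(v)) for v in ((q-[170,80])+.5)*5),3,(255,0,255),-1)
cv2.imwrite("pics/s2.png",i[100:700])
E
```

```text
turn [-0.0022  0.0038  0.0014] shift [-0.0017 -0.     -0.0057] F [ 0.1 -0.1 -4.4] M [ 0.02 -0.04 -0.04] open 0.448 t 6.3 pos [0.535  0.2157 0.1377]
[0.5352 0.2155 0.1374] 6.35
```

View pics/s2.png

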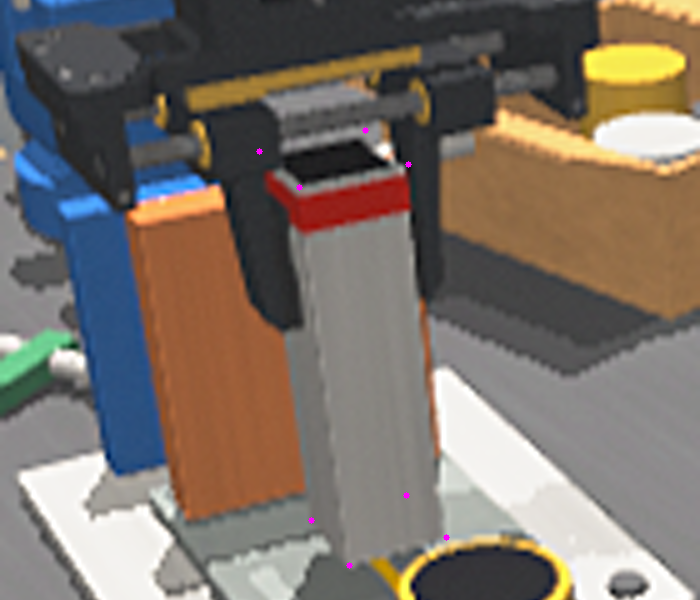

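The tube hangs near vertical: its edges match the predicted box to about 2–3 px, with the top perhaps leaning slightly away from the bar. The face should square itself against the bar. I'll lower to about 3 mm above the plate and advance, reporting in jig coordinates.

```bash
cat > j.py <<'E'
import sys,numpy as np
from plant import r
from scipy.spatial.transform import Rotation as R
jx,z=map(float,sys.argv[1:3]); s=r.get_state(); a=np.radians(85.28)
X=np.array([np.cos(a),np.sin(a),0]);Y=np.array([-X[1],X[0],0]);O=np.array([.5366,.2556,0]);p=s["tool_pos"]
G=R.from_euler("z",-4.72,degrees=True)*R.from_quat([1,0,0,0])
F=s["contact_force"];M=s["moment"]
print("turn",(G*R.from_quat(s["eef_rot"]).inv()).as_rotvec().round(4),"shift",(O+jx*X+[0,0,z]-p).round(4),
"| jig x,y,z mm",(np.array([(p-O)@X,(p-O)@Y,p[2]])*1e3).round(1),"F jig",np.round([F@X,F@Y,F[2]],1),"M jig",np.round([M@X,M@Y,M[2]],2),"t",round(s["clock"],2),"open",round(float(s["opening"]),3))
E
python3 j.py -.03 .129
```

```text
turn [-0.0018  0.004   0.0013] shift [-0.001   0.0102 -0.0084] | jig x,y,z mm [-40.   -1.9 137.4] F jig [-0.8 -0.1 -4.7] M jig [-0.08  0.01  0.04] t 6.35 open 0.454
```

Call:
move_arm:
  targets:
    - [[-0.002,0.004,0.001,-0.001,0.005,-0.004,0.3],[0,0,0,0,0.005,-0.004,0.3]]
  force: 35

```text
clock: 6.55
tool_pos: [0.5352, 0.2257, 0.1303]
eef_rot: [0.999, -0.042, 0.001, -0.0]
contact_force: [0.6, 0.1, -4.5]
opening: 0.449
```

```bash
python3 j.py -.01 .129
```

```text
turn [-0.0002  0.002   0.0017] shift [ 0.0006  0.02   -0.0013] | jig x,y,z mm [-29.9  -1.  130.3] F jig [ 0.2 -0.6 -4.5] M jig [ 0.   -0.03  0.  ] t 6.55 open 0.449
```

Call:
move_arm:
  targets:
    - [[0,0.002,0.0015,0.0005,0.01,-0.001,0.3],[0,0,0,0,0.01,0,0.3]]

```text
clock: 6.75
tool_pos: [0.5356, 0.2468, 0.1288]
eef_rot: [0.999, -0.041, -0.0, 0.0]
contact_force: [0.5, 0.3, -3.6]
opening: 0.451
```

```bash
python3 j.py -.003 .129
```

```text
turn [ 0.0003 -0.0007  0.0006] shift [0.0007 0.0058 0.0002] | jig x,y,z mm [ -8.8   0.2 128.8] F jig [ 0.3 -0.5 -3.6] M jig [-0.05 -0.03 -0.01] t 6.75 open 0.451
```

Call:
move_arm:
  targets:
    - [[0,0,0,0.0005,0.005,0,0.3],[0,0,0,0.0005,0.004,0,0.3]]

```text
clock: 6.95
tool_pos: [0.5363, 0.2592, 0.1289]
eef_rot: [0.999, -0.04, -0.0, -0.001]
contact_force: [0.4, -2.2, -3.7]
opening: 0.451
```

```bash
python3 j.py .003 .129
```

```text
turn [-0.0013 -0.0006 -0.0022] shift [ 0.0006 -0.0006  0.0001] | jig x,y,z mm [  3.5   0.6 128.9] F jig [-2.1 -0.6 -3.7] M jig [-0.19  0.47 -0.05] t 6.95 open 0.451
```

Contact found at roughly jig x ≈ 2 mm. Pressing on in small steps.

Call:
move_arm:
  targets:
    - [[-0.001,-0.001,-0.002,0.0008,0.003,0,0.3],[0,0,0,0,0.002,0,0.3]]

```text
clock: 7.15
tool_pos: [0.5366, 0.2618, 0.1286]
eef_rot: [0.999, -0.042, -0.001, 0.003]
contact_force: [-0.9, -5.0, -1.9]
opening: 0.454
```

```bash
python3 j.py .010 .129
```

```text
turn [ 0.0057 -0.0014  0.0011] shift [0.0008 0.0038 0.0004] | jig x,y,z mm [  6.2   0.5 128.6] F jig [-5.   0.5 -1.9] M jig [-0.1   0.87 -0.05] t 7.15 open 0.454
```

Call:
move_arm:
  targets:
    - [[0.005,-0.001,0.001,0.001,0.004,0.0005,0.3],[0.001,0,0,0,0.002,0,0.3]]

```text
clock: 7.35
tool_pos: [0.5366, 0.2626, 0.1284]
eef_rot: [0.999, -0.043, -0.002, 0.004]
contact_force: [-0.4, -5.7, -1.5]
opening: 0.453
```

```bash
python3 j.py .012 .129
```

```text
turn [ 0.0088 -0.0042  0.003 ] shift [0.001  0.005  0.0006] | jig x,y,z mm [  6.9   0.5 128.4] F jig [-5.7 -0.  -1.5] M jig [-0.12  0.95 -0.01] t 7.35 open 0.453
```

Call:
move_arm:
  targets:
    - [[0.016,-0.004,0.003,0.001,0.006,0.0005,0.3],[0.01,-0.002,0,0,0.005,0,0.3]]

```text
clock: 7.55
tool_pos: [0.5368, 0.2652, 0.1277]
eef_rot: [0.999, -0.043, -0.001, -0.002]
contact_force: [0.2, -8.3, -0.0]
opening: 0.452
```

```bash
python3 j.py .012 .129; python3 - <<'E'
from plant import r
import cv2
s=r.snapshot("side")
i=cv2.resize(s["frame"][95:215,175:305,::-1],None,fx=5,fy=5,interpolation=cv2.INTER_CUBIC)
cv2.imwrite("pics/s3.png",i)
E
python3 j.py .012 .129
```

```text
turn [-0.0034 -0.0027  0.0044] shift [0.0008 0.0023 0.0013] | jig x,y,z mm [  9.6   0.6 127.7] F jig [-8.2 -0.8 -0. ] M jig [-0.2   1.94  0.12] t 7.55 open 0.452
turn [-0.0032 -0.0027  0.0045] shift [0.0008 0.0025 0.0013] | jig x,y,z mm [  9.5   0.6 127.7] F jig [-8.2 -0.3 -2.2] M jig [-0.02  1.8   0.14] t 7.6 open 0.454
```

View pics/s3.png

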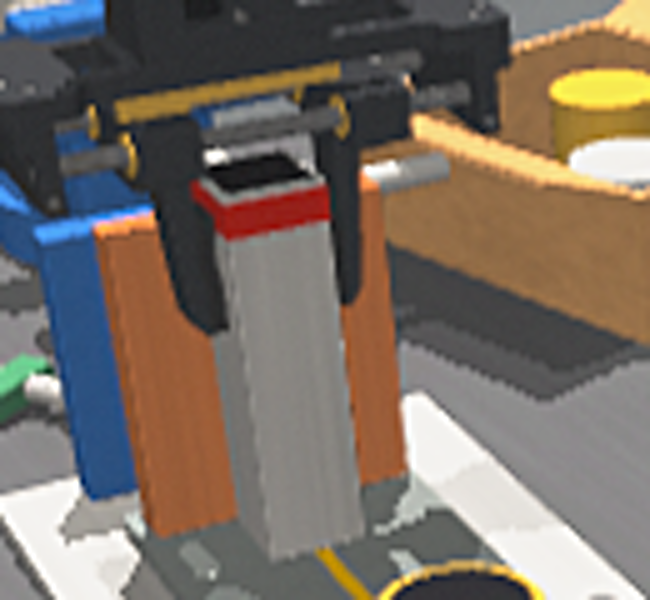

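The side view shows the tube on the bar face with its foot at about crop (272,557) just over the yellow line. I'll fit the tube tilt and bar travel from the edges.

```bash
cat > tilt.py <<'E'
from plant import r
from h import *
from scipy.spatial.transform import Rotation as R
a=np.radians(85.28);J=R.from_euler("z",a);O=np.array([.5366,.2556,0])
def run(s,o,bar,tube):
    f=lambda L:np.array(o)+(np.array(L)+.5)/5-.5
    B=np.array([(.02,.055,.15),(.02,.055,.023),(.02,-.055,.023)])
    fb=least_squares(lambda v:(proj(s,O+J.apply(B+[v[0],v[1],v[2]]))-f(bar)).ravel(),[0,0,0])
    print("bar dx,dy,dz mm",(fb.x*1e3).round(1),"res",fb.fun.round(1))
    h=.02;L=np.array([(-h,h,.15),(-h,-h,.15),(-h,h,0),(-h,-h,0)])
    W=lambda v:O+J.apply(R.from_rotvec([v[3],v[4],0]).apply(L)+v[:3])
    ft=least_squares(lambda v:(proj(s,W(v))-f(tube)).ravel(),[0.01,0,.02,0,0])
    print("tube x,y,z mm",(ft.x[:3]*1e3).round(1),"tilt about jig x,y deg",np.degrees(ft.x[3:]).round(2),"res",ft.fun.round(1))
E
python3 - <<'E'
from tilt import *
s=r.snapshot("side")
run(s,(175,95),[(97,237),(150,535),(407,473)],[(218,207),(329,187),(272,557),(362,535)])
E
```

```text
bar dx,dy,dz mm [4.2 3.8 2.5] res [ 0.2 -0.3  0.2  0.6 -0.4 -0.3]
tube x,y,z mm [14.5  0.6 20.2] tilt about jig x,y deg [-0.78 -3.49] res [ 0.7  0.2 -0.6 -0.3 -0.4  0.5  0.2 -0.4]
```

The vision tilt fit isn't precise: the bar itself comes out 3 mm off. The wrench is more telling, with the pressure centre low (M/F ≈ 0.22 against 0.17 earlier) and slightly to one side. I'll turn the tool back a little so pressure centres on the face, and push further.

Call:
move_arm:
  targets:
    - [[-0.012,-0.003,0.008,0.001,0.006,0.001,0.3],[-0.004,0,0.004,0,0.006,0.001,0.3]]

```text
clock: 7.85
tool_pos: [0.5371, 0.2655, 0.1282]
eef_rot: [0.999, -0.041, -0.002, 0.016]
contact_force: [1.2, -9.3, -2.7]
opening: 0.453
```

```bash
for i in 1 2; do python3 j.py .012 .128; python3 -c "
from plant import r
r.snapshot('side')"; done
```

```text
turn [ 0.0315 -0.0056 -0.0004] shift [ 0.0005  0.002  -0.0002] | jig x,y,z mm [  9.9   0.4 128.2] F jig [-9.2 -1.9 -2.7] M jig [-0.38  1.77 -0.05] t 7.85 open 0.453
turn [ 0.0319 -0.0056 -0.0007] shift [ 0.0005  0.0018 -0.0002] | jig x,y,z mm [ 10.2   0.4 128.2] F jig [-10.   -1.1  -3.4] M jig [-0.12  1.75 -0.13] t 7.9 open 0.447
```

```bash
cat > edge.py <<'E'
from tilt import *
import cv2
def edges(s,o,segs):
    g=cv2.GaussianBlur(s["frame"].astype(float),(1,3),0)
    for n,((x0,y0),(x1,y1),dep) in segs.items():
        x0,x1=[o[0]+(v+.5)/5-.5 for v in(x0,x1)];y0,y1=[o[1]+(v+.5)/5-.5 for v in(y0,y1)]
        rows=np.arange(int(y0)+1,int(y1));c=[]
        for y in rows:
            m=x0+(x1-x0)*(y-y0)/(y1-y0);k=np.arange(int(round(m))-3,int(round(m))+4)
            G=np.abs(g[y,k+1]-g[y,k-1]).sum(-1)**2;c.append((k*G).sum()/G.sum())
        l=cv2.fitLine(np.c_[c,rows].astype(np.float32),cv2.DIST_HUBER,0,.01,.01).ravel()
        mid=l[2:].astype(float);P=ray(s,[mid],dep)[0]
        def sl(v): q=proj(s,[P-.05*v,P+.05*v]);d=q[1]-q[0];return d[0]/d[1]
        jx=J.apply([1,0,0]);e=np.array([0,0,1.]);s0=sl(e);k=sl(e+np.radians(1)*jx)-s0
        print(n,"slope",round(l[0]/l[1],4),"vertical",round(s0,4),"tilt toward +x deg",round((l[0]/l[1]-s0)/k,2),"rms",round(float(np.std(np.array(c)-mid[0]-(rows-mid[1])*l[0]/l[1])),2))
E
python3 - <<'E'
from edge import *
s=r.snapshot("side")
i=cv2.resize(s["frame"][95:215,175:305,::-1],None,fx=5,fy=5,interpolation=cv2.INTER_CUBIC)
cv2.imwrite("pics/s4.png",i)
edges(s,(175,95),dict(barL=((100,255),(148,520),.087),barR=((387,250),(405,450),.087),tubeL=((237,330),(270,545),.08),tubeR=((337,250),(360,520),.08),brkL=((42,260),(85,470),.08)))
E
python3 j.py .012 .128
```

```text
barL slope 0.1742 vertical 0.1762 tilt toward +x deg -0.43 rms 0.07
barR slope 0.1007 vertical 0.1017 tilt toward +x deg -0.15 rms 0.25
tubeL slope 0.151 vertical 0.142 tilt toward +x deg 1.58 rms 0.43
tubeR slope 0.1195 vertical 0.1149 tilt toward +x deg 0.73 rms 0.17
brkL slope 0.1867 vertical 0.1921 tilt toward +x deg -1.32 rms 0.31
turn [ 0.0315 -0.0056 -0.0002] shift [ 0.0005  0.0021 -0.0001] | jig x,y,z mm [  9.8   0.3 128.1] F jig [-8.9 -1.  -2.7] M jig [-0.12  1.7  -0.04] t 8.0 open 0.453
```

View pics/s4.png

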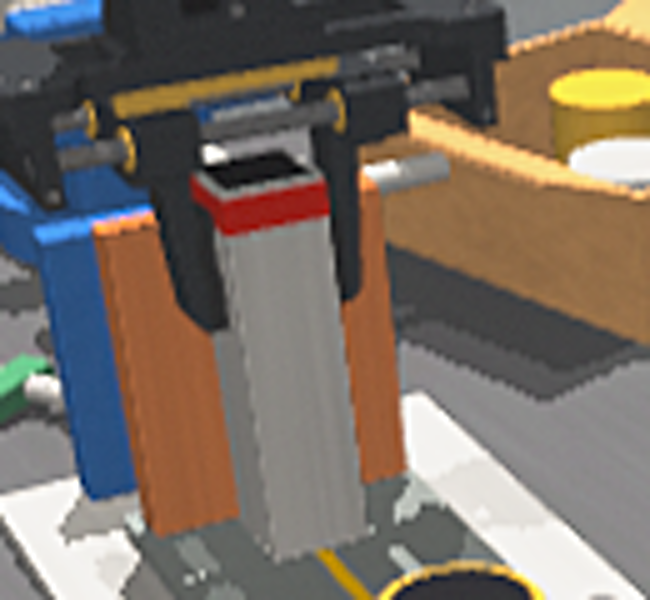

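Compared with the previous picture, the foot shifted by about 5 crop px (1.4°) and the pressure centre moved up, so the tube is turning flush. Next test is a slightly further turn and push: if the slope stays put while M/F drops, it's flush.

Call:
move_arm:
  targets:
    - [[-0.005,-0.005,0,0.0005,0.007,0,0.3],[-0.008,0,0,0,0.008,0,0.3]]

```text
clock: 8.2
tool_pos: [0.5375, 0.2671, 0.1274]
eef_rot: [0.998, -0.045, -0.001, 0.033]
contact_force: [-1.8, -12.4, 2.9]
opening: 0.452
```

```bash
for i in 1 2 3; do python3 j.py .012 .128; python3 - <<'E'
from edge import *
s=r.snapshot("side")
edges(s,(175,95),dict(barL=((100,255),(148,520),.087),tubeL=((238,330),(273,545),.08),tubeR=((337,250),(362,520),.08)))
cv2.imwrite("pics/s5.png",cv2.resize(s["frame"][95:215,175:305,::-1],None,fx=5,fy=5,interpolation=cv2.INTER_CUBIC))
E
done
```

```text
turn [ 0.0657 -0.0055  0.0086] shift [0.0001 0.0004 0.0006] | jig x,y,z mm [ 11.6   0.  127.4] F jig [-12.5   0.7   2.9] M jig [0.03 2.15 0.12] t 8.2 open 0.452
barL slope 0.1773 vertical 0.1766 tilt toward +x deg 0.15 rms 0.09
tubeL slope 0.1679 vertical 0.1416 tilt toward +x deg 4.61 rms 0.25
tubeR slope 0.1345 vertical 0.1146 tilt toward +x deg 3.08 rms 0.19
turn [ 0.066  -0.0052  0.0077] shift [-0.     -0.0004  0.0006] | jig x,y,z mm [ 12.4   0.  127.4] F jig [-12.5  -0.1   0.4] M jig [-0.07  2.17  0.08] t 8.25 open 0.45
barL slope 0.1752 vertical 0.1767 tilt toward +x deg -0.34 rms 0.09
tubeL slope 0.1614 vertical 0.1418 tilt toward +x deg 3.45 rms 0.25
tubeR slope 0.137 vertical 0.1149 tilt toward +x deg 3.45 rms 0.2
turn [ 0.0658 -0.0052  0.0077] shift [-0.      0.      0.0007] | jig x,y,z mm [ 12.   -0.  127.3] F jig [-13.8  -0.2   3.3] M jig [-0.03  2.16  0.11] t 8.3 open 0.452
barL slope 0.1761 vertical 0.1767 tilt toward +x deg -0.11 rms 0.09
tubeL slope 0.1625 vertical 0.1416 tilt toward +x deg 3.67 rms 0.26
tubeR slope 0.1339 vertical 0.115 tilt toward +x deg 2.98 rms 0.17
```

The tube follows the tool: it now leans about 3° with the tool at 3.8°, so I overshot because the wrist yields under the moment each row. From the two readings, tube tilt ≈ tool tilt − 0.7°, so flush is at a residual turn of about 0.012. I'll lift slightly and turn back, with allowance for the yielding.

Call:
move_arm:
  targets:
    - [[0.05,-0.005,0.007,0,0.003,0.003,0.3],[0.025,0,0.001,0,0.005,0.001,0.3]]

```text
clock: 8.55
tool_pos: [0.5366, 0.2642, 0.1289]
eef_rot: [0.999, -0.044, -0.003, 0.004]
contact_force: [1.3, -8.1, -6.2]
opening: 0.452
```

```bash
cat > look.sh <<'X'
for i in 1 2 3; do python3 j.py .012 .128; python3 - <<'E'
from edge import *
s=r.snapshot("side")
edges(s,(175,95),dict(barL=((100,255),(148,520),.087),tubeL=((238,330),(270,545),.08),tubeR=((337,250),(361,520),.08)))
cv2.imwrite("pics/s5.png",cv2.resize(s["frame"][95:215,175:305,::-1],None,fx=5,fy=5,interpolation=cv2.INTER_CUBIC))
E
done
X
bash look.sh
```

```text
turn [ 0.008  -0.0061  0.0049] shift [ 0.001   0.0034 -0.0009] | jig x,y,z mm [  8.5   0.8 128.9] F jig [-8.  -2.  -6.2] M jig [-0.42  1.51  0.01] t 8.55 open 0.452
barL slope 0.1749 vertical 0.1759 tilt toward +x deg -0.22 rms 0.07
tubeL slope 0.1387 vertical 0.1421 tilt toward +x deg -0.6 rms 0.31
tubeR slope 0.1099 vertical 0.1151 tilt toward +x deg -0.82 rms 0.19
turn [ 0.0072 -0.0064  0.0055] shift [ 0.001   0.0034 -0.0009] | jig x,y,z mm [  8.5   0.7 128.9] F jig [-8.4 -0.9 -4.5] M jig [-0.18  1.46  0.12] t 8.6 open 0.449
barL slope 0.175 vertical 0.1759 tilt toward +x deg -0.2 rms 0.08
tubeL slope 0.1419 vertical 0.1421 tilt toward +x deg -0.04 rms 0.32
tubeR slope 0.1087 vertical 0.1151 tilt toward +x deg -1.0 rms 0.18
turn [ 0.0076 -0.0062  0.0051] shift [ 0.0009  0.003  -0.0009] | jig x,y,z mm [  8.9   0.7 128.9] F jig [-8.2 -0.5 -5.1] M jig [-0.24  1.49  0.03] t 8.65 open 0.451
barL slope 0.1765 vertical 0.176 tilt toward +x deg 0.11 rms 0.08
tubeL slope 0.1347 vertical 0.1424 tilt toward +x deg -1.34 rms 0.28
tubeR slope 0.1087 vertical 0.1152 tilt toward +x deg -1.01 rms 0.18
```

Corrected for the 0.35° sideways tool tilt, the tube is within about 0.3° of vertical. Now pressing to 12 N and trimming out the sideways tilt.

Call:
move_arm:
  targets:
    - [[0.02,-0.009,0.006,0.001,0.008,-0.001,0.3],[0.02,-0.004,0.001,0,0.008,0,0.3]]

```text
clock: 8.9
tool_pos: [0.5374, 0.2681, 0.1265]
eef_rot: [0.999, -0.043, 0.001, -0.006]
contact_force: [0.3, -13.5, 2.0]
opening: 0.454
```

```bash
bash look.sh
```

```text
turn [-0.0119  0.0019  0.0046] shift [ 0.0002 -0.0006  0.0015] | jig x,y,z mm [ 12.5   0.2 126.5] F jig [-13.5  -1.4   2. ] M jig [-0.19  3.08  0.13] t 8.9 open 0.454
barL slope 0.1747 vertical 0.1765 tilt toward +x deg -0.4 rms 0.09
tubeL slope 0.1419 vertical 0.1427 tilt toward +x deg -0.14 rms 0.33
tubeR slope 0.1128 vertical 0.1155 tilt toward +x deg -0.43 rms 0.18
turn [-0.0119  0.0018  0.0048] shift [ 0.0002 -0.0003  0.0016] | jig x,y,z mm [ 12.3   0.2 126.4] F jig [-11.4  -0.5   0.4] M jig [-0.19  2.92  0.15] t 8.95 open 0.449
barL slope 0.1757 vertical 0.1765 tilt toward +x deg -0.17 rms 0.08
tubeL slope 0.1443 vertical 0.1425 tilt toward +x deg 0.32 rms 0.38
tubeR slope 0.1122 vertical 0.1155 tilt toward +x deg -0.51 rms 0.19
turn [-0.0113  0.0016  0.0047] shift [ 0.0002 -0.0001  0.0015] | jig x,y,z mm [ 12.1   0.2 126.5] F jig [-11.4   1.    0.3] M jig [-0.16  2.86  0.19] t 9.0 open 0.453
barL slope 0.1764 vertical 0.1764 tilt toward +x deg -0.02 rms 0.09
tubeL slope 0.1456 vertical 0.1425 tilt toward +x deg 0.56 rms 0.38
tubeR slope 0.1124 vertical 0.1154 tilt toward +x deg -0.48 rms 0.18
```

About 12 N, and the bar is ~10 mm in by force and by position. Now trim the yaw and tilt, and settle the foot onto the plate.

Call:
move_arm:
  targets:
    - [[0.01,0.002,0.007,0,0.007,-0.001,0.3]]

```text
clock: 9.15
tool_pos: [0.5375, 0.2677, 0.1257]
eef_rot: [0.999, -0.042, -0.001, -0.005]
contact_force: [-5.1, -12.6, 18.2]
opening: 0.454
```

```bash
bash look.sh
```

```text
turn [-0.0097 -0.0024  0.0015] shift [ 0.0001 -0.0001  0.0023] | jig x,y,z mm [1.210e+01 1.000e-01 1.257e+02] F jig [-12.9   4.1  18.2] M jig [ 0.36  3.11 -0.15] t 9.15 open 0.454
barL slope 0.1769 vertical 0.1764 tilt toward +x deg 0.1 rms 0.09
tubeL slope 0.1426 vertical 0.1424 tilt toward +x deg 0.04 rms 0.38
tubeR slope 0.1101 vertical 0.1155 tilt toward +x deg -0.84 rms 0.2
turn [-0.0096 -0.0026  0.0017] shift [ 0.     -0.0001  0.0023] | jig x,y,z mm [1.210e+01 1.000e-01 1.257e+02] F jig [-11.9   1.9   8.3] M jig [-0.04  2.86 -0.11] t 9.2 open 0.45
barL slope 0.1775 vertical 0.1764 tilt toward +x deg 0.23 rms 0.09
tubeL slope 0.1487 vertical 0.1425 tilt toward +x deg 1.09 rms 0.37
tubeR slope 0.1079 vertical 0.1154 tilt toward +x deg -1.18 rms 0.19
turn [-0.0097 -0.0024  0.0018] shift [ 0.0001 -0.0001  0.0023] | jig x,y,z mm [1.210e+01 1.000e-01 1.257e+02] F jig [-12.9   1.9   7.5] M jig [ 0.02  2.82 -0.11] t 9.25 open 0.453
barL slope 0.1763 vertical 0.1764 tilt toward +x deg -0.03 rms 0.08
tubeL slope 0.1422 vertical 0.1423 tilt toward +x deg -0.03 rms 0.38
tubeR slope 0.1075 vertical 0.1154 tilt toward +x deg -1.24 rms 0.19
```

View pics/s5.png

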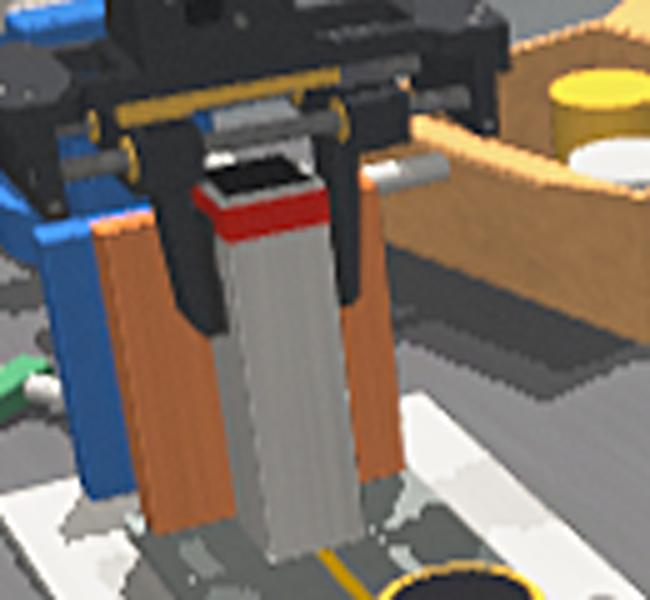

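The foot is down: Fz is about +8 N against −4 N hanging, and the height agrees. Tool and tube still lean ~0.6–1° (foot toward the bar), so I'll trim that.

Call:
move_arm:
  targets:
    - [[-0.003,-0.002,0.002,0,0.007,-0.0005,0.3]]

```text
clock: 9.4
tool_pos: [0.5376, 0.2683, 0.1258]
eef_rot: [0.999, -0.043, -0.001, 0.002]
contact_force: [-3.6, -11.3, 9.2]
opening: 0.452
```

```bash
bash look.sh
```

```text
turn [ 0.003  -0.0019  0.0045] shift [-0.     -0.0007  0.0022] | jig x,y,z mm [ 12.7   0.  125.8] F jig [-11.6   2.6   9.2] M jig [0.75 1.81 0.03] t 9.4 open 0.452
barL slope 0.1767 vertical 0.1766 tilt toward +x deg 0.03 rms 0.09
tubeL slope 0.1451 vertical 0.1426 tilt toward +x deg 0.44 rms 0.49
tubeR slope 0.1102 vertical 0.1155 tilt toward +x deg -0.83 rms 0.19
turn [ 0.0038 -0.0016  0.0036] shift [-0.0001 -0.0011  0.0022] | jig x,y,z mm [ 13.1   0.  125.8] F jig [-14.4   2.4   8.6] M jig [0.38 2.68 0.05] t 9.45 open 0.453
barL slope 0.1768 vertical 0.1767 tilt toward +x deg 0.02 rms 0.1
tubeL slope 0.1379 vertical 0.1426 tilt toward +x deg -0.83 rms 0.4
tubeR slope 0.1123 vertical 0.1155 tilt toward +x deg -0.51 rms 0.17
turn [ 0.0036 -0.0017  0.0036] shift [-0.0001 -0.0009  0.0022] | jig x,y,z mm [ 12.9   0.  125.8] F jig [-13.8   1.    8.4] M jig [0.47 2.14 0.01] t 9.5 open 0.453
barL slope 0.1778 vertical 0.1766 tilt toward +x deg 0.26 rms 0.08
tubeL slope 0.1435 vertical 0.1426 tilt toward +x deg 0.15 rms 0.45
tubeR slope 0.1113 vertical 0.1155 tilt toward +x deg -0.66 rms 0.2
```

```bash
cat > chk.py <<'E'
from edge import *
def col(g,x0,y0,x1,y1):
    rows=np.arange(y0,y1);c=[]
    for y in rows:
        m=int(round(x0+(x1-x0)*(y-y0)/(y1-y0)));k=np.arange(m-4,m+5)
        G=np.abs(g[y,k+1]-g[y,k-1]).sum(-1)**2;c.append((k*G).sum()/G.sum())
    return np.array(c)
f0=cv2.imread("pics/side0.png")[:,:,::-1].astype(float)
S=[r.snapshot("side") for _ in range(6)];s=S[0];f=np.mean([x["frame"].astype(float) for x in S],0)
s["frame"]=f
edges(s,(175,95),dict(barL=((100,255),(148,520),.087),barR=((387,250),(405,450),.087),tubeR=((340,310),(361,520),.08)))
# bar bottom-left column at same rows; predicted per mm of travel
a=lambda d:proj(s,O+J.apply(np.array([(.02+d,.055,.15),(.02+d,.055,.023)])))
cols=lambda q:(lambda A:A[0,0]+(A[1,0]-A[0,0])*(170-A[0,1])/(A[1,1]-A[0,1]))(a(q))
g0=col(f0,197,150,204,195);g1=col(f,195,150,203,195)
print("bar shift px",np.median(g1-g0).round(2),"px per mm",round((cols(.01)-cols(0))/10,3),"-> travel mm",round(np.median(g1-g0)/((cols(.01)-cols(0))/10),1))
E
python3 chk.py; python3 j.py .012 .1258
```

```text
barL slope 0.1757 vertical 0.1766 tilt toward +x deg -0.19 rms 0.09
barR slope 0.1013 vertical 0.1022 tilt toward +x deg -0.14 rms 0.3
tubeR slope 0.1137 vertical 0.1156 tilt toward +x deg -0.3 rms 0.13
bar shift px -1.27 px per mm -0.129 -> travel mm 9.8
turn [ 0.003  -0.0017  0.0037] shift [-0.     -0.0009  0.    ] | jig x,y,z mm [ 12.9   0.  125.8] F jig [-12.6   1.4   7.9] M jig [0.47 2.09 0.04] t 9.85 open 0.451
```

All checks agree. Averaged over six pictures, the tube edge is at −0.3° against −0.17° for the bar edges, the bar has moved 9.8 mm, Fx is 12.6 N, Fz about 8 N and Mz about 0. Handing in.

```bash
python3 -c "
from plant import r
print(r.finish_job())"; python3 j.py .012 .1258
```

```text
the job is handed in; nothing more can be done
None
the job is handed in; nothing more can be done
```

I pulled the red-ended tube out of the stock block and stood it on the grey job plate against the copper bar. I handed the job in at about 9.9 s with the tube still gripped and pressed. `r.finish_job()` gives no verdict.

**Last checks before handing in:**

| Check | Result |
|---|---|
| Push on the bar | About 12.6 N; readings in the last half second ran from 11.6 to 14.4 N |
| Bar travel, from the side camera against the first picture | 9.8 mm of 20 |
| Foot on the plate | About 8 N upward, against about −4 N when hanging; tool height matches the tube standing |
| Tube lean along the press direction | −0.3°, against about −0.2° for the bar's own edges |
| Tool offset from the yellow line | 0.0 mm, with calibration good to about 2 mm |
| Twisting moment | About 0 N m |

**Problems and disagreements:**
- **Overshoot on the way:** the wrist gave under load, and the tube leaned about 3–4° before I turned it back. It also touched the plate at that point.
- **Force peak on landing:** vertical force briefly reached 18 N as the foot touched down.
- **Force and travel:** the push and the camera travel agree only to about 1 mm, probably because of friction at the foot.
- **Centring:** a single-picture corner fit disagreed with the other measurements by 3–4 mm, so I did not use it. Centring on the yellow line rests on the jig pose from the top camera; I did not see it directly.
- **Other things in the scene:** I never came near the other two lengths or the disc, but took no last picture of them.

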